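# Carry on a dry-laid plinth wall in running bond

## Task

Carry on the dry-laid plinth wall in running bond with the two full-length pavers from the sloping rack: lay one in the second course and push it along its bed until it presses firmly, end to end, against the half block already there; then lay the other on top of it as the third course, pushed firmly against the steel post, so that it laps half a length over the one below. Both must end flat and tight, with their sides flush with the wall; set them down without dropping them, and leave the short paver and the white tub where they are.

Things in the scene. Friction and masses are not known exactly. Their poses are not given: they have to be found in the camera images.
- wall: low wall of clay pavers, fixed. First course: two full pavers end to end, 320 mm long, 60 mm wide, 50 mm high, on the bench. Origin: on the bench, midway across the wall, under the middle of the half block, 40 mm from the wall's post end; the joint of the first course's two pavers is at x = -120 mm and its other end at x = -280 mm. x runs along the wall towards the steel post, y across it, z up. The wall's second course has only the half block at the post end
- half_block: half paver 80 x 60 x 50 mm, fixed on the first course against the post (from x = -40 to +40 mm in the wall's frame). Origin: centre of its underside; axes as the wall
- post: upright steel end plate, fixed, 70 mm wide across the wall, 12 mm thick, 150 mm high (three courses), with a low web and foot behind it that reach 62 mm beyond the wall's end. Origin: at the bench, on the face that touches the wall's end; axes as the wall
- seat_second (a point): where the centre of the underside of the second-course paver belongs: at x = -120, z = 50 mm in the wall's frame, over the joint of the first course; its end is then against the half block. Axes as the wall
- seat_third (a point): where the centre of the underside of the third-course paver belongs: at x = -40, z = 100 mm in the wall's frame, 80 mm nearer the post than seat_second; its end is then against the post. Axes as the wall
- rack: wooden draining rack, fixed: a board 350 mm wide (y) and 200 mm long, sloping 30 degrees, rising towards the rack's +x (away from the robot), with a lip 24 mm high across its foot. Origin: on the bench below the middle of the board; the middle of the board's upper face is 80 mm above it; z up, not tilted
- paver_a: loose full-length clay paver, 160 x 60 x 50 mm (x, y, z), 0.6 to 0.93 kg, lying on the rack's slope with its length up the slope and its lower end on the lip, about 50 mm from its neighbour. Origin: centre of its underside; x along its length (up the slope), y across its 60 mm width, z out of its upper face, at first 30 degrees from vertical. Slides on clay against 5 to 10 N, more if pressed down
- paver_b: the other full-length paver, identical to paver_a. Either may go in either course
- short_paver: loose cut paver, 110 x 60 x 50 mm, 0.5 kg, lying on the rack beside the full ones; too short for this job, to be left there. Origin: on its underside, midway across, 80 mm from its lower end (25 mm off its middle, towards the upper end); axes as paver_a
- tub: loose open white plastic tub, 90 x 100 x 110 mm high, bystander. Origin: centre of its underside

How it is judged (in metres and radians):
On the way, in this order (a step that is already met when the one before it is completed fails the run):
1. a full paver lies in the second course and is pressed with more than 3 N against the half block (((x of paver_a in the frame of seat_second between -0.0035 and 0.0025 m and y of paver_a in the frame of seat_second between -0.006 and 0.006 m and z of paver_a in the frame of seat_second between -0.004 and 0.004 m and angle between the x axis of paver_a and the x axis of wall, either way round below 0.06 rad and angle between paver_a's own z axis and vertical below 0.04 rad and contact force between paver_a and half_block above 3 N) or (x of paver_b in the frame of seat_second between -0.0035 and 0.0025 m and y of paver_b in the frame of seat_second between -0.006 and 0.006 m and z of paver_b in the frame of seat_second between -0.004 and 0.004 m and angle between the x axis of paver_b and the x axis of wall, either way round below 0.06 rad and angle between paver_b's own z axis and vertical below 0.04 rad and contact force between paver_b and half_block above 3 N))), for 0.05 s.
2. the other full paver lies in the third course on it and is pressed with more than 3 N against the post (((x of paver_a in the frame of seat_second between -0.0035 and 0.0025 m and y of paver_a in the frame of seat_second between -0.006 and 0.006 m and z of paver_a in the frame of seat_second between -0.004 and 0.004 m and angle between the x axis of each of paver_a, paver_b and the x axis of wall, either way round below 0.06 rad and angle between each of paver_a, paver_b's own z axis and vertical below 0.04 rad and x of paver_b in the frame of seat_third between -0.0035 and 0.0025 m and y of paver_b in the frame of seat_third between -0.006 and 0.006 m and z of paver_b in the frame of seat_third between -0.004 and 0.004 m and contact force between paver_b and post above 3 N) or (x of paver_b in the frame of seat_second between -0.0035 and 0.0025 m and y of paver_b in the frame of seat_second between -0.006 and 0.006 m and z of paver_b in the frame of seat_second between -0.004 and 0.004 m and angle between the x axis of each of paver_b, paver_a and the x axis of wall, either way round below 0.06 rad and angle between each of paver_b, paver_a's own z axis and vertical below 0.04 rad and x of paver_a in the frame of seat_third between -0.0035 and 0.0025 m and y of paver_a in the frame of seat_third between -0.006 and 0.006 m and z of paver_a in the frame of seat_third between -0.004 and 0.004 m and contact force between paver_a and post above 3 N))), for 0.05 s.
At the end, for the whole second after the job is handed in: One full paver on seat_second, the other on seat_third (either way round), still and let go: along the wall at most 3.5 mm short or 2.5 mm beyond, across it within 6 mm, height within 4 mm, turned under 0.06 rad, tilted under 0.04 rad; bystanders moved under 30 mm (((x of paver_a in the frame of seat_second between -0.0035 and 0.0025 m and y of paver_a in the frame of seat_second between -0.006 and 0.006 m and z of paver_a in the frame of seat_second between -0.004 and 0.004 m and angle between the x axis of each of paver_a, paver_b and the x axis of wall, either way round below 0.06 rad and angle between each of paver_a, paver_b's own z axis and vertical below 0.04 rad and x of paver_b in the frame of seat_third between -0.0035 and 0.0025 m and y of paver_b in the frame of seat_third between -0.006 and 0.006 m and z of paver_b in the frame of seat_third between -0.004 and 0.004 m) or (x of paver_b in the frame of seat_second between -0.0035 and 0.0025 m and y of paver_b in the frame of seat_second between -0.006 and 0.006 m and z of paver_b in the frame of seat_second between -0.004 and 0.004 m and angle between the x axis of each of paver_b, paver_a and the x axis of wall, either way round below 0.06 rad and angle between each of paver_b, paver_a's own z axis and vertical below 0.04 rad and x of paver_a in the frame of seat_third between -0.0035 and 0.0025 m and y of paver_a in the frame of seat_third between -0.006 and 0.006 m and z of paver_a in the frame of seat_third between -0.004 and 0.004 m)) and linear speed of each of paver_a, paver_b below 0.01 m/s); the robot touches nothing.
It fails at once if a full paver is dropped (falls faster than 0.5 m/s out of the fingers) ((linear speed of paver_a above 0.5 m/s and contact force between the fingers and paver_a below 0.5 N) or (linear speed of paver_b above 0.5 m/s and contact force between the fingers and paver_b below 0.5 N)).
It fails at once if the short paver is moved more than 30 mm (distance of short_paver from where it was at the start of the episode above 0.03 m).
It fails at once if the white tub is moved more than 30 mm (distance of tub from where it was at the start of the episode above 0.03 m).
It also fails if it takes over 70 s, if anything falls off the work surface, if the arm or the gripper's body presses on something with over 40 N, if the wrist force passes 120 N, or if a joint passes its speed limit or range.

## Robot

A 6-joint arm with a two-finger parallel gripper is mounted at the origin on the work surface. World frame = base frame: x ahead of the robot, y to its left, z up, the work surface at z = 0. Lengths are in mm, angles in degrees, forces in N, time in s.
With the tool pointing down it reaches from about 300 to 850 mm from the base axis. Payload 4.2 kg.
Tool frame: the origin (TCP) lies between the finger pads; the fingertips stand 22 mm ahead of it and the grasp point (between the pads) lies 3 mm ahead of it; z points along the fingers, y is the direction in which the jaws open and shut (so a half turn about z gives the same grasp; the last joint's range is limited). The gripper opens to 91 mm and grips with 3 to 60 N. Pads are 32 mm wide; open, the fingers measure 118 mm over their backs; the gripper's body (76 mm by 178 mm) begins 60 mm behind the grasp point.
Start: joints at [71.562, 18.312, 89.639, -0, 72.044, -1.146], TCP at [170.914, 549.026, 235.976] pointing down, gripper open.
Joint ranges: [-177.97, 177.97], [-48.28, 115.42], [12.27, 149.76], [-77.06, 257.06], [2.81, 150.46], [-146.56, 146.56]. Speed limits (degrees/s): [147.25, 147.25, 180, 180, 180, 180].

## Interface

Orientations are given as [roll, pitch, yaw] about the fixed x, y, z axes, in that order (R = Rz(yaw) Ry(pitch) Rx(roll)).
In Python, from workcell import telemetry, cams, env gives the robot as it stands.
- The arm moves only by the shell command python3 -m inch 'ROWS' [FORCE]. ROWS is JSON, a list of rows, each an object of numbers: "x", "y", "z": the shift along the tool's x, y, z in cm; "yaw": the turn about the tool's z in units of 5 degrees (1.0 is 5 degrees); "gripper": the gripper's target within -1 to 1 (fully open at 1, half-way at 0, shut at -1). A call has 1 to 12 rows; each row shifts and turns the commanded pose from where the row before left it, along the tool's axes as they then stand; what a row does not reach is not made up. A row lasts 1/12 s, in which the tool goes at most 41.7 mm and 7.16 degrees, less where a joint would pass 70% of its speed; a pose out of reach is approached as far as the arm can. A call is refused whole if a number of a shift passes 4.17 or a number of a turn 1, either way. A call with a gripper value outside its range is refused whole. The fingers move at their own pace and stop on an object; FORCE is the grip in N (left out, the last holds). Time passes only in rows, so rows that do not move let the fingers close. It gives the time, the measured TCP pose, the force and the opening at its end, in the units of the state.
- telemetry.state(): the state, without advancing time (a new reading comes with each control period).
- cams.grab_frame(name): name is "side" or "top"; returns a dict with "pixels" (384x512x3 uint8, red, green, blue), "mtx" (3x3 intrinsics, pixels), "rvec" (rotation vector, rad) and "tvec" (3), from world to camera coordinates, as OpenCV has them. Camera axes: x right, y down, z forward; pixel columns grow to the right and rows downward; lengths in mm; the calibration is good to about 2 mm. A picture is of the moment at which its call begins. There is no depth.
- env.job_done(): hands the job in, once; it reports no verdict.
The state is a dict: "time_s": time; "qpos": joint angles; "qvel": joint speeds; "effort": joint torques, N m; "ee_pos": TCP position; "ee_rot": TCP orientation; "force": force on the tool from outside, world axes, zero at the start; "torque": the same for the moment, N m; "gripper_width": finger opening in mm.
Only numpy, scipy, OpenCV 4.12 (cv2) and the standard library are available. Lean on these libraries where they do the work, as an engineer would, in place of code of your own. Each camera call takes 0.05 s, during which the arm holds its last target. There are 200 camera calls.

## Working session

There is one attempt and no reset: what is moved stays moved. The work goes in short steps, Python scripts to look and compute and a shell command to move; the robot and the scene stay as the last step left them, time stands still between calls to the robot, and variables do not carry over. Pictures are saved under pics/ and viewed, about 8 in all and at most 12, crops included, and the job is handed in when it is done.

```bash
mkdir -p pics; ls; python3 - <<'E'
from workcell import telemetry, cams
import cv2
print(telemetry.state())
for n in("side","top"):
    f=cams.grab_frame(n); print(n,f["mtx"],f["rvec"],f["tvec"])
    cv2.imwrite(f"pics/{n}0.png",f["pixels"][:,:,::-1])
E
```

```text
pics
{'time_s': 0.0, 'qpos': array([ 7.15639226e+01,  1.83506546e+01,  8.97055751e+01, -8.20521530e-04,
        7.20424707e+01, -1.14746952e+00]), 'qvel': array([-0.06961838,  0.04125771, -0.05852943, -0.09452055, -0.02098085,
       -0.00433911]), 'effort': array([ 4.66742895e-04, -4.12448502e+01, -2.31971258e+01,  7.26745580e-02,
        4.58617788e-02, -1.43189372e-04]), 'ee_pos': array([170.75579504, 548.58428463, 235.13575531]), 'ee_rot': array([-1.79901304e+02, -1.19659559e-03,  1.62711645e+02]), 'force': array([-0.8446265 , -0.91146712,  0.6686292 ]), 'torque': array([-0.01539813,  0.02541428,  0.00366161]), 'gripper_width': 91.30356870925863}
side [[442.60829597   0.         256.98606987]
 [  0.         442.60829597 187.46688258]
 [  0.           0.           1.        ]] [ 0.05487609 -2.91146519  1.12435707] [ 614.05848982   60.28127662 1024.94087262]
top [[444.94781865   0.         258.97277099]
 [  0.         444.94781865 189.5104235 ]
 [  0.           0.           1.        ]] [ 2.21680145 -1.99600305  0.21008372] [-52.26659158 609.31400112 994.03784512]
```

View pics/side0.png

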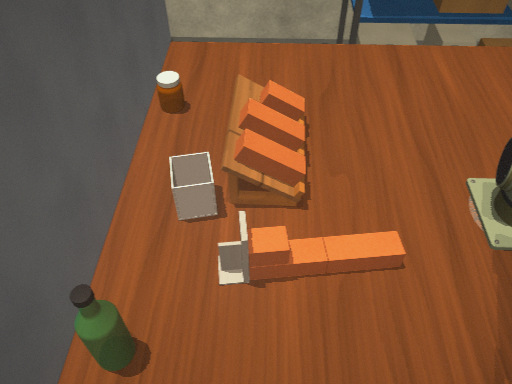

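View pics/top0.png

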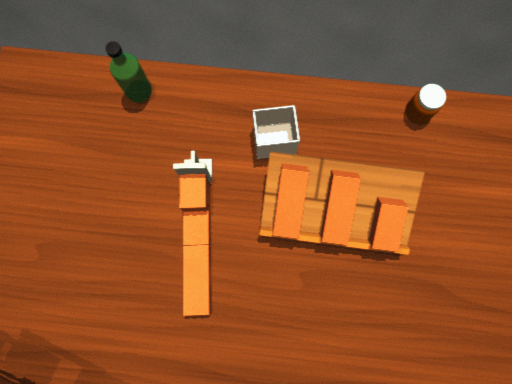

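The side view shows the wall with its post (240,235), half block (270,245) and bed to (403,240). The rack is above it, holding the short paver (285,100) and two full pavers (275,125 and 270,160), and the tub is at (193,185). In the top view, the post is at (193,165) and the wall runs down to (197,315). The full pavers are at (291,200) and (341,207), the short one at (389,225), and the tub at (276,130).

```bash
cat > h.py <<'E'
import cv2, numpy as np
from workcell import cams, telemetry
class V:
    def __init__(s,n,load=None):
        f=cams.grab_frame(n); s.img=f["pixels"]; s.K=np.array(f["mtx"]); s.rv=np.array(f["rvec"],float).reshape(3); s.t=np.array(f["tvec"],float).reshape(3)
        s.R=cv2.Rodrigues(s.rv)[0]; s.C=-s.R.T@s.t; s.P=s.K@np.c_[s.R,s.t]
    def ray(s,p):
        d=s.R.T@np.linalg.inv(s.K)@[p[0],p[1],1]; return d/np.linalg.norm(d)
    def at(s,p,z,n=(0,0,1)):   # hit plane z=const
        d=s.ray(p); return s.C+d*(z-s.C[2])/d[2]
    def plane(s,p,p0,n):
        d=s.ray(p); return s.C+d*(np.dot(np.subtract(p0,s.C),n)/np.dot(d,n))
    def px(s,X): return cv2.projectPoints(np.float64([X]),s.rv,s.t,s.K,None)[0].reshape(2)
def tri(a,pa,b,pb):
    X=cv2.triangulatePoints(a.P,b.P,np.float64(pa),np.float64(pb)).ravel(); X=X[:3]/X[3]
    return X, np.linalg.norm(a.px(X)-pa), np.linalg.norm(b.px(X)-pb)
def quads(img,hmin,hmax,vmin,smin=150,amin=200):
    hsv=cv2.cvtColor(img,cv2.COLOR_RGB2HSV); m=cv2.inRange(hsv,(hmin,smin,vmin),(hmax,255,255))
    out=[]
    for c in cv2.findContours(m,cv2.RETR_EXTERNAL,cv2.CHAIN_APPROX_NONE)[0]:
        if cv2.contourArea(c)>amin: out.append((cv2.contourArea(c),cv2.minAreaRect(c),cv2.approxPolyDP(cv2.convexHull(c),4,True).reshape(-1,2)))
    return out,m
E
python3 - <<'E'
from h import *
for n,pts in(("side",[(270,236),(270,262),(310,247),(365,245),(365,265),(270,150),(275,118),(285,98)]),("top",[(193,193),(196,228),(196,280),(291,200),(341,207),(389,225),(315,230)])):
    v=V(n); hsv=cv2.cvtColor(v.img,cv2.COLOR_RGB2HSV)
    print(n,[hsv[y,x].tolist() for x,y in pts])
    for vm in (225,240):
        o,m=quads(v.img,4,14,vm,180)
        print(vm)
        for a,r,q in o: print(a,np.round(np.r_[r[0],r[1],r[2]],1),q.tolist())
    cv2.imwrite(f"pics/m_{n}.png",m)
    big=cv2.resize(v.img[60:330,150:430],None,fx=2.8,fy=2.2*0+2.8,interpolation=cv2.INTER_CUBIC)
    if n=="side": big=cv2.resize(v.img[70:290,210:420],None,fx=2.7,fy=2.7,interpolation=cv2.INTER_CUBIC)
    cv2.imwrite(f"pics/big_{n}.png",big[:,:,::-1][:600])
E
```

```text
side [[12, 185, 241], [10, 182, 136], [12, 186, 240], [12, 183, 240], [10, 182, 133], [11, 189, 231], [11, 192, 232], [11, 189, 233]]
225
3192.0 [327.7 246.2 153.   36.5   2.6] [[252, 228], [395, 231], [404, 253], [294, 263], [254, 252]]
972.0 [275.7 148.9  71.6  20.1  24.7] [[245, 130], [302, 150], [304, 173], [243, 145]]
759.0 [277.  118.   64.9  16.4  24.8] [[250, 99], [301, 120], [303, 139], [248, 112]]
393.0 [286.2  95.1  43.4  11.6  26.6] [[269, 81], [303, 98], [303, 110], [269, 93]]
240
667.5 [307.6 249.6  23.1  35.2  84.8] [[326, 259], [295, 262], [289, 240], [321, 237]]
1365.0 [362.8 245.1  23.2  76.1  85.2] [[401, 250], [330, 259], [324, 237], [395, 231]]
663.0 [269.6 238.5  23.6  34.1  85.6] [[284, 226], [287, 249], [254, 251], [252, 229]]
top [[16, 183, 251], [15, 184, 251], [15, 189, 251], [13, 198, 250], [13, 203, 249], [13, 201, 250], [14, 195, 212]]
225
1166.5 [390.6 227.   27.6  48.1  12.1] [[382, 204], [409, 207], [398, 252], [373, 247]]
1731.0 [342.1 209.7  30.7  68.    8.4] [[334, 175], [360, 178], [353, 241], [347, 244], [322, 241]]
1723.5 [292.7 203.7  31.2  68.6   7.7] [[308, 172], [307, 214], [298, 239], [274, 235], [282, 169]]
240
1099.0 [390.2 227.2  26.3  46.9  12.1] [[382, 204], [407, 207], [398, 251], [373, 247]]
1635.5 [341.  209.7  26.1  67.9   9.9] [[334, 176], [359, 179], [347, 244], [323, 241]]
1621.5 [290.8 203.3  26.4  67.    7.7] [[283, 169], [307, 172], [298, 238], [274, 234]]
```

View pics/big_side.png

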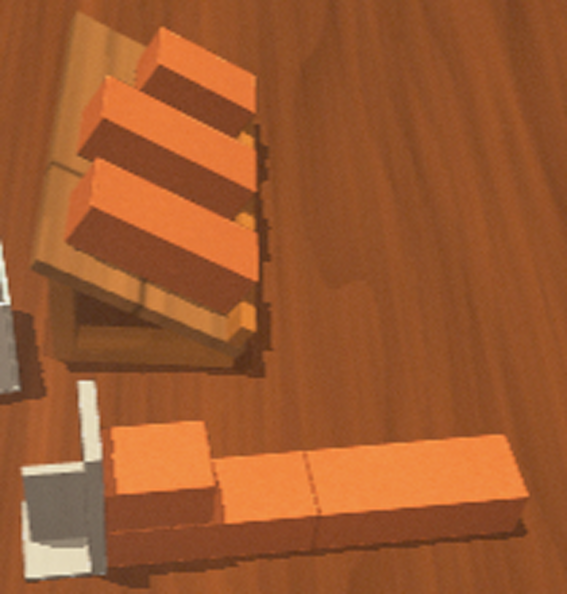

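```bash
cat >> h.py <<'E'
def faces(img,vmin,hmin=4,hmax=20,smin=170,amin=200,s=4):
    """bright clay faces as 4-corner polygons (subpixel by upsampling)"""
    big=cv2.resize(img,None,fx=s,fy=s,interpolation=cv2.INTER_CUBIC)
    m=cv2.inRange(cv2.cvtColor(big,cv2.COLOR_RGB2HSV),(hmin,smin,vmin),(hmax,255,255))
    m=cv2.morphologyEx(m,cv2.MORPH_OPEN,np.ones((9,9),np.uint8))
    out=[]
    for c in cv2.findContours(m,cv2.RETR_EXTERNAL,cv2.CHAIN_APPROX_NONE)[0]:
        if cv2.contourArea(c)>amin*s*s:
            q=cv2.approxPolyN(cv2.convexHull(c),4,ensure_convex=True).reshape(-1,2).astype(float)
            out.append((q+.5)/s-.5)
    return out
E
python3 - <<'E'
from h import *
S,T=V("side"),V("top")
fs=[q for q in faces(S.img,215)+faces(S.img,236) ]; ft=faces(T.img,235)
for q in fs: print("S",q.round(1).tolist())
for q in ft: print("T",q.round(1).tolist())
print(S.C,T.C)
# match each top face's corners to side corners: best assignment by reprojection err
for q in ft:
    for p in fs:
        best=None
        for fl in (p,p[::-1]):
            for k in range(4):
                r=np.roll(fl,k,0); X=[tri(T,a,S,b) for a,b in zip(q,r)]
                e=max(x[1]+x[2] for x in X)
                if best is None or e<best[0]: best=(e,[x[0] for x in X])
        if best[0]<6:
            X=np.array(best[1]); print(round(best[0],1),X.round(0).tolist(),"c",X.mean(0).round(1),"edges",np.linalg.norm(X-np.roll(X,-1,0),axis=1).round(0))
E
```

```text
S [[405.4, 253.6], [293.1, 263.6], [287.9, 239.4], [396.6, 230.4]]
S [[289.1, 249.6], [252.4, 252.9], [250.9, 227.9], [285.6, 225.1]]
S [[304.6, 150.9], [304.6, 173.6], [242.9, 145.1], [244.6, 127.6]]
S [[303.6, 120.9], [303.6, 140.1], [247.6, 112.6], [248.1, 96.9]]
S [[303.4, 97.6], [303.4, 110.6], [267.4, 92.9], [269.1, 79.4]]
S [[326.9, 260.1], [293.6, 263.1], [289.1, 239.4], [321.1, 237.1]]
S [[404.9, 253.4], [328.9, 260.1], [323.1, 236.6], [395.9, 230.6]]
S [[288.4, 249.4], [253.1, 252.4], [251.4, 228.1], [284.6, 225.4]]
T [[207.9, 314.1], [183.1, 314.9], [183.1, 215.1], [207.6, 214.4]]
T [[407.1, 206.1], [408.4, 254.1], [372.4, 247.6], [381.6, 202.9]]
T [[204.6, 177.6], [204.6, 206.9], [179.1, 206.9], [179.6, 177.6]]
T [[359.9, 177.9], [368.6, 250.1], [322.1, 240.9], [333.4, 174.6]]
T [[307.9, 171.4], [319.6, 243.4], [272.6, 234.6], [281.9, 168.1]]
[582.91875325 668.21909688 803.05318583] [ 395.6496106    -7.75888126 1097.95617921]
1.5 [[315.0, 97.0, 50.0], [307.0, 153.0, 47.0], [534.0, 185.0, 47.0], [543.0, 127.0, 48.0]] c [424.9 140.6  47.9] edges [ 57. 230.  59. 230.]
1.3 [[594.0, -316.0, 138.0], [498.0, -349.0, 58.0], [502.0, -259.0, 83.0], [596.0, -261.0, 135.0]] c [ 547.5 -296.6  103.2] edges [129.  93. 108.  55.]
0.9 [[620.0, 138.0, 99.0], [551.0, 130.0, 100.0], [545.0, 187.0, 99.0], [614.0, 196.0, 97.0]] c [582.5 162.9  98.6] edges [69. 58. 70. 58.]
1.3 [[619.0, 139.0, 98.0], [552.0, 130.0, 98.0], [546.0, 187.0, 99.0], [613.0, 196.0, 99.0]] c [582.6 162.8  98.7] edges [67. 58. 68. 58.]
1.7 [[641.0, -205.0, 162.0], [499.0, -259.0, 48.0], [505.0, -145.0, 82.0], [641.0, -147.0, 161.0]] c [ 571.5 -188.9  113.6] edges [190. 120. 157.  58.]
1.4 [[643.0, -92.0, 162.0], [501.0, -143.0, 48.0], [507.0, -31.0, 83.0], [644.0, -35.0, 161.0]] c [573.9 -75.2 113.6] edges [190. 118. 159.  57.]
```

Estimates so far:
- **Wall:** origin about (583, 162.5), yaw 7.7°, bed at 48–50 mm and half block top at 99–100 mm.
- **Full pavers on the rack:** centres about (586, -62, 101) and (584, -175, 101), tilted 30°, yaw about -1.3°.

I'll turn the tool and go above the first paver.

```bash
cat >> h.py <<'E'
from scipy.spatial.transform import Rotation as Ro
def go(p,yaw=None):
    s=telemetry.state(); R=Ro.from_euler("xyz",s["ee_rot"],degrees=True).as_matrix()
    print("t %.2f"%s["time_s"],"pos",s["ee_pos"].round(1),"rot",s["ee_rot"].round(1),"F",s["force"].round(1),"w",round(s["gripper_width"],1))
    print("tool cm",(R.T@(np.array(p)-s["ee_pos"])/10).round(2), "" if yaw is None else "yaw units %.2f"%(-(((yaw-s["ee_rot"][2]+180)%360)-180)/5))
def wall(x,y,z,o=(583,162.5),a=7.7):
    a=np.radians(a); return np.array([o[0]+x*np.cos(a)-y*np.sin(a),o[1]+x*np.sin(a)+y*np.cos(a),z])
E
python3 -m inch '[{"yaw":-1},{"yaw":-1},{"yaw":-1},{"yaw":-0.2},{"x":-2.15,"y":-3},{"x":-2.15,"y":-3},{"x":-2.15,"y":-3},{"x":-2.15,"y":-3},{"x":-2.15,"y":-3},{"x":-2.15,"y":-3},{"x":-2.15,"y":-3},{"x":-2.15,"y":-3}]' 30
python3 -m inch '[{"x":-2.15,"y":-3},{"x":-2.15,"y":-3},{"x":-2.15,"y":-3},{"x":-2.15,"y":-3},{"x":-2.15,"y":-3},{"x":-2.15,"y":-3},{"x":-2.15,"y":-3},{"x":-2.15,"y":-3},{"x":-2.15,"y":-3},{"x":-2.15,"y":-3},{"x":-2.15,"y":-3},{"x":-2.15,"y":-3}]'
python3 -c "
from h import *; go([586,-62,111],178.7); print(telemetry.state()['qpos'].round(1))"
```

```text
t 0.30 pos [170.9 548.9 235.7] rot [-180.    -0.   162.7] F [ 0.9 -0.2  0.1] w 91.2
tool cm [-57.79 -45.98  12.49] yaw units -3.20
[71.6 18.3 89.7  0.  72.  -1.1]invalid input
invalid input
```

```bash
python3 -m inch '[{"x":0,"y":0,"z":0,"yaw":-1,"gripper":1}]'; python3 -m inch '[{"x":0,"y":0,"z":0,"yaw":-1},{"x":0,"y":0,"z":0,"yaw":-1}]'; python3 -m inch --help
```

```text
time_s: 0.38
ee_pos: [170.9, 549.0, 235.8]
ee_rot: [-180.0, -0.0, 167.8]
force: [-0.1, -0.8, 0.8]
gripper_width: 91.2invalid input
invalid input: not JSON, or not a number
```

```bash
python3 -m inch '[{"x":0,"y":0,"z":0,"yaw":-1,"gripper":1},{"x":0,"y":0,"z":0,"yaw":-1,"gripper":1},{"x":0,"y":0,"z":0,"yaw":-0.2,"gripper":1},{"x":-2.4,"y":-3.34,"z":0,"yaw":0,"gripper":1},{"x":-2.4,"y":-3.34,"z":0,"yaw":0,"gripper":1},{"x":-2.4,"y":-3.34,"z":0,"yaw":0,"gripper":1},{"x":-2.4,"y":-3.34,"z":0,"yaw":0,"gripper":1},{"x":-2.4,"y":-3.34,"z":0,"yaw":0,"gripper":1},{"x":-2.4,"y":-3.34,"z":0,"yaw":0,"gripper":1}]'
python3 -m inch '[{"x":-2.4,"y":-3.34,"z":0,"yaw":0,"gripper":1},{"x":-2.4,"y":-3.34,"z":0,"yaw":0,"gripper":1},{"x":-2.4,"y":-3.34,"z":0,"yaw":0,"gripper":1},{"x":-2.4,"y":-3.34,"z":0,"yaw":0,"gripper":1},{"x":-2.4,"y":-3.34,"z":0,"yaw":0,"gripper":1},{"x":-2.4,"y":-3.34,"z":0,"yaw":0,"gripper":1},{"x":-2.4,"y":-3.34,"z":0,"yaw":0,"gripper":1},{"x":-2.4,"y":-3.34,"z":0,"yaw":0,"gripper":1},{"x":-2.4,"y":-3.34,"z":0,"yaw":0,"gripper":1},{"x":-2.4,"y":-3.34,"z":0,"yaw":0,"gripper":1},{"x":-2.4,"y":-3.34,"z":0,"yaw":0,"gripper":1},{"x":-2.4,"y":-3.34,"z":0,"yaw":0,"gripper":1}]'
python3 -c "
from h import *; go([586,-62,111],178.7); print(telemetry.state()['qpos'].round(1))"
```

```text
time_s: 1.13
ee_pos: [311.0, 343.7, 236.1]
ee_rot: [180.0, 0.0, 178.6]
force: [0.5, -0.1, -0.4]
gripper_width: 91.3
time_s: 2.13
ee_pos: [590.1, -63.8, 236.0]
ee_rot: [180.0, 0.0, 178.6]
force: [1.2, 0.5, -0.5]
gripper_width: 91.2
t 2.13 pos [590.1 -63.8 236. ] rot [180.    0.  178.6] F [ 1.2  0.5 -0.5] w 91.2
tool cm [ 0.41  0.16 12.5 ] yaw units -0.02
[ -7.3  20.   87.1   0.   72.9 -95.9]
```

```bash
python3 -m inch '[{"x":0.41,"y":0.16,"z":2.5,"yaw":0,"gripper":1},{"x":0,"y":0,"z":2.5,"yaw":0,"gripper":1},{"x":0,"y":0,"z":2,"yaw":0,"gripper":1},{"x":0,"y":0,"z":2,"yaw":0,"gripper":1},{"x":0,"y":0,"z":1.5,"yaw":0,"gripper":1},{"x":0,"y":0,"z":1,"yaw":0,"gripper":1},{"x":0,"y":0,"z":1,"yaw":0,"gripper":1},{"x":0,"y":0,"z":0,"yaw":0,"gripper":1}]'; python3 - <<'E'
from h import *
S,T=V("side"),V("top")
a=cv2.resize(S.img[60:260,200:420],None,fx=2.5,fy=2.5); b=cv2.resize(T.img[130:290,230:430],None,fx=2.5,fy=2.5)
b=cv2.copyMakeBorder(b,0,100,0,0,cv2.BORDER_CONSTANT)
cv2.imwrite("pics/g1.png",cv2.resize(np.hstack([a,b])[:,:,::-1],(800,380)))
E
```

```text
time_s: 2.8
ee_pos: [584.3, -59.9, 109.2]
ee_rot: [180.0, -0.2, 178.7]
force: [-0.6, -0.4, -0.1]
gripper_width: 91.4
```

View pics/g1.png

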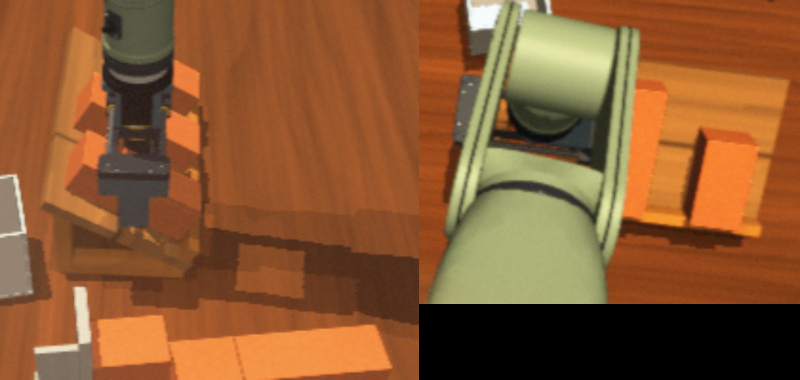

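The gripper straddles the nearest full paver ((140,190) in the left crop) with its neighbours clear. I'll close on it.

```bash
python3 -m inch '[{"x":0,"y":0,"z":0,"yaw":0,"gripper":-1},{"x":0,"y":0,"z":0,"yaw":0,"gripper":-1},{"x":0,"y":0,"z":0,"yaw":0,"gripper":-1},{"x":0,"y":0,"z":0,"yaw":0,"gripper":-1},{"x":0,"y":0,"z":0,"yaw":0,"gripper":-1},{"x":0,"y":0,"z":0,"yaw":0,"gripper":-1},{"x":0,"y":0,"z":0,"yaw":0,"gripper":-1},{"x":0,"y":0,"z":0,"yaw":0,"gripper":-1}]' 35
python3 -m inch '[{"x":0,"y":0,"z":-0.3,"yaw":0,"gripper":-1},{"x":0,"y":0,"z":-0.7,"yaw":0,"gripper":-1},{"x":0,"y":0,"z":-1,"yaw":0,"gripper":-1},{"x":0,"y":0,"z":-1.5,"yaw":0,"gripper":-1},{"x":0,"y":0,"z":-2,"yaw":0,"gripper":-1},{"x":0,"y":0,"z":-2,"yaw":0,"gripper":-1},{"x":0,"y":0,"z":-2,"yaw":0,"gripper":-1},{"x":0,"y":0,"z":-2,"yaw":0,"gripper":-1},{"x":0,"y":0,"z":-2,"yaw":0,"gripper":-1},{"x":0,"y":0,"z":-0.5,"yaw":0,"gripper":-1},{"x":0,"y":0,"z":0,"yaw":0,"gripper":-1}]'
python3 -c "
from h import *; go(wall(-150,0,230),187.7)"
```

```text
time_s: 3.57
ee_pos: [585.6, -61.0, 111.5]
ee_rot: [-179.9, 0.1, 178.7]
force: [-0.5, -6.0, 4.3]
gripper_width: 59.7
time_s: 4.48
ee_pos: [585.6, -59.7, 252.5]
ee_rot: [180.0, 0.2, 178.7]
force: [0.0, 0.2, -7.4]
gripper_width: 60.2
t 4.48 pos [585.6 -59.7 252.5] rot [180.    0.2 178.7] F [ 0.   0.2 -7.4] w 60.2
tool cm [15.58 19.86  2.21] yaw units -1.80
```

Paver held, weighing about 7.4 N. Next I rotate to the wall's yaw, then work out the shift.

```bash
python3 -m inch '[{"x":0,"y":0,"z":0,"yaw":-0.6,"gripper":-1},{"x":0,"y":0,"z":0,"yaw":-0.6,"gripper":-1},{"x":0,"y":0,"z":0,"yaw":-0.6,"gripper":-1},{"x":0,"y":0,"z":0,"yaw":0,"gripper":-1}]'
python3 -c "
from h import *; go(wall(-163,0,200),187.7)"
```

```text
time_s: 4.82
ee_pos: [584.0, -59.7, 248.8]
ee_rot: [179.9, -0.2, -172.2]
force: [0.3, -0.0, -7.6]
gripper_width: 60.0
t 4.82 pos [584.  -59.7 248.8] rot [ 179.9   -0.2 -172.2] F [ 0.3 -0.  -7.6] w 60.0
tool cm [13.38 22.04  4.97] yaw units 0.01
```

```bash
python3 -m inch '[{"x":0.8,"y":1.2,"z":0,"yaw":0,"gripper":-1},{"x":1.3,"y":2.2,"z":0,"yaw":0,"gripper":-1},{"x":1.5,"y":2.6,"z":0,"yaw":0,"gripper":-1},{"x":1.5,"y":2.6,"z":0,"yaw":0,"gripper":-1},{"x":1.5,"y":2.6,"z":0,"yaw":0,"gripper":-1},{"x":1.5,"y":2.6,"z":0,"yaw":0,"gripper":-1},{"x":1.5,"y":2.6,"z":0,"yaw":0,"gripper":-1},{"x":1.5,"y":2.4,"z":0,"yaw":0,"gripper":-1},{"x":1.3,"y":2,"z":0,"yaw":0,"gripper":-1},{"x":1,"y":1.2,"z":0,"yaw":0,"gripper":-1},{"x":0,"y":0,"z":2.5,"yaw":0,"gripper":-1},{"x":0,"y":0,"z":2.5,"yaw":0,"gripper":-1}]'
python3 -m inch '[{"x":0,"y":0,"z":0,"yaw":0,"gripper":-1},{"x":0,"y":0,"z":0,"yaw":0,"gripper":-1}]'
python3 - <<'E'
from h import *
go(wall(-163,0,140),187.7)
S,T=V("side"),V("top")
a=cv2.resize(S.img[130:290,210:430],None,fx=1.8,fy=1.8); b=cv2.resize(T.img[150:330,130:300],None,fx=2.3,fy=2.3)
a=cv2.copyMakeBorder(a,0,b.shape[0]-a.shape[0],0,0,cv2.BORDER_CONSTANT)
cv2.imwrite("pics/w1.png",np.hstack([a,b])[:,:,::-1])
E
```

```text
time_s: 5.82
ee_pos: [422.2, 141.2, 201.2]
ee_rot: [179.9, 0.2, -172.3]
force: [0.0, 0.0, -8.2]
gripper_width: 60.0
time_s: 5.98
ee_pos: [421.2, 139.8, 199.8]
ee_rot: [-180.0, -0.3, -172.3]
force: [1.2, 0.8, -8.0]
gripper_width: 60.1
t 5.98 pos [421.2 139.8 199.8] rot [-180.    -0.3 -172.3] F [ 1.2  0.8 -8. ] w 60.1
tool cm [-0.07  0.08  5.98] yaw units -0.00
```

View pics/w1.png

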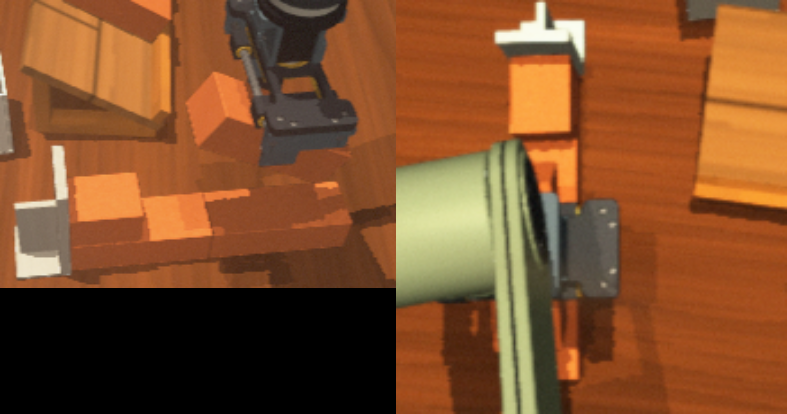

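The paver hangs over the bed, still tilted with its high end towards the post ((215,110) in the crop), and lines up with the wall. I'll lower it to contact.

```bash
python3 -m inch '[{"x":0,"y":0,"z":2,"yaw":0,"gripper":-1},{"x":0,"y":0,"z":2,"yaw":0,"gripper":-1},{"x":0,"y":0,"z":1.5,"yaw":0,"gripper":-1},{"x":0,"y":0,"z":1,"yaw":0,"gripper":-1},{"x":0,"y":0,"z":0.5,"yaw":0,"gripper":-1},{"x":0,"y":0,"z":0,"yaw":0,"gripper":-1}]'
python3 -m inch '[{"x":0,"y":0,"z":0.2,"yaw":0,"gripper":-1},{"x":0,"y":0,"z":0.2,"yaw":0,"gripper":-1},{"x":0,"y":0,"z":0,"yaw":0,"gripper":-1}]'
python3 -m inch '[{"x":0,"y":0,"z":0.2,"yaw":0,"gripper":-1},{"x":0,"y":0,"z":0.2,"yaw":0,"gripper":-1},{"x":0,"y":0,"z":0,"yaw":0,"gripper":-1}]'
python3 -m inch '[{"x":0,"y":0,"z":0.2,"yaw":0,"gripper":-1},{"x":0,"y":0,"z":0,"yaw":0,"gripper":-1}]'
```

```text
time_s: 6.58
ee_pos: [423.3, 140.0, 131.1]
ee_rot: [180.0, 0.0, -172.3]
force: [0.8, -0.0, -7.2]
gripper_width: 60.1
time_s: 6.83
ee_pos: [423.4, 140.1, 127.5]
ee_rot: [180.0, 0.1, -172.3]
force: [-1.0, 0.6, -6.8]
gripper_width: 60.0
time_s: 7.08
ee_pos: [422.7, 139.9, 122.8]
ee_rot: [180.0, -0.0, -172.3]
force: [0.1, 0.5, -7.9]
gripper_width: 59.8
time_s: 7.25
ee_pos: [423.2, 140.1, 121.2]
ee_rot: [180.0, 0.0, -172.3]
force: [-0.7, -0.1, -5.1]
gripper_width: 59.8
```

```bash
python3 -m inch '[{"x":-0.17,"y":0,"z":0.2,"yaw":0,"gripper":-1},{"x":-0.17,"y":0,"z":0.2,"yaw":0,"gripper":-1},{"x":0,"y":0,"z":0,"yaw":0,"gripper":-1}]'
python3 -m inch '[{"x":-0.17,"y":0,"z":0.2,"yaw":0,"gripper":-1},{"x":-0.17,"y":0,"z":0.2,"yaw":0,"gripper":-1},{"x":0,"y":0,"z":0,"yaw":0,"gripper":-1}]'
python3 -m inch '[{"x":-0.15,"y":0,"z":0.2,"yaw":0,"gripper":-1},{"x":-0.15,"y":0,"z":0.2,"yaw":0,"gripper":-1},{"x":0,"y":0,"z":0,"yaw":0,"gripper":-1}]'
python3 -c "
from h import *; print(telemetry.state()['torque'])"
```

```text
time_s: 7.5
ee_pos: [427.4, 140.6, 117.5]
ee_rot: [180.0, 0.1, -172.3]
force: [0.5, -0.8, 2.4]
gripper_width: 59.6
time_s: 7.75
ee_pos: [431.6, 141.2, 113.5]
ee_rot: [180.0, 0.2, -172.3]
force: [2.2, -0.1, 3.0]
gripper_width: 59.8
time_s: 8.0
ee_pos: [435.0, 141.7, 109.7]
ee_rot: [180.0, 0.3, -172.3]
force: [5.4, -0.7, 3.4]
gripper_width: 60.0
[-0.23199229 -0.44777203  0.09690519]
```

It pivots at a steady force of about 10 N on the corner, so I'll continue.

```bash
python3 -m inch '[{"x":-0.15,"y":0,"z":0.2,"yaw":0,"gripper":-1},{"x":-0.15,"y":0,"z":0.2,"yaw":0,"gripper":-1},{"x":-0.13,"y":0,"z":0.2,"yaw":0,"gripper":-1},{"x":-0.13,"y":0,"z":0.2,"yaw":0,"gripper":-1},{"x":0,"y":0,"z":0,"yaw":0,"gripper":-1}]'
python3 -m inch '[{"x":-0.12,"y":0,"z":0.2,"yaw":0,"gripper":-1},{"x":-0.1,"y":0,"z":0.2,"yaw":0,"gripper":-1},{"x":-0.1,"y":0,"z":0.2,"yaw":0,"gripper":-1},{"x":-0.1,"y":0,"z":0.2,"yaw":0,"gripper":-1},{"x":0,"y":0,"z":0,"yaw":0,"gripper":-1}]'
python3 -m inch '[{"x":-0.1,"y":0,"z":0.2,"yaw":0,"gripper":-1},{"x":-0.1,"y":0,"z":0.2,"yaw":0,"gripper":-1},{"x":0,"y":0,"z":0,"yaw":0,"gripper":-1}]'
python3 -m inch '[{"x":-0.1,"y":0,"z":0.15,"yaw":0,"gripper":-1},{"x":0,"y":0,"z":0,"yaw":0,"gripper":-1}]'
```

```text
time_s: 8.42
ee_pos: [440.8, 142.5, 101.7]
ee_rot: [180.0, 0.3, -172.3]
force: [4.5, -0.0, 1.8]
gripper_width: 59.9
time_s: 8.83
ee_pos: [445.0, 143.1, 93.7]
ee_rot: [180.0, 0.3, -172.3]
force: [4.9, -0.7, 2.0]
gripper_width: 59.7
time_s: 9.08
ee_pos: [446.6, 143.4, 89.4]
ee_rot: [180.0, 0.3, -172.3]
force: [5.2, -0.3, 1.7]
gripper_width: 59.8
time_s: 9.25
ee_pos: [447.1, 143.5, 87.8]
ee_rot: [180.0, 0.2, -172.3]
force: [5.2, 0.7, 2.0]
gripper_width: 60.3
```

```bash
python3 -m inch '[{"x":0,"y":0,"z":0.1,"yaw":0,"gripper":-1},{"x":0,"y":0,"z":0.1,"yaw":0,"gripper":-1},{"x":0,"y":0,"z":0,"yaw":0,"gripper":-1}]'
python3 -m inch '[{"x":0,"y":0,"z":0.1,"yaw":0,"gripper":-1},{"x":0,"y":0,"z":0.1,"yaw":0,"gripper":-1},{"x":0,"y":0,"z":0,"yaw":0,"gripper":-1}]'
python3 - <<'E'
from h import *
S,T=V("side"),V("top")
go(wall(-120,0,84),187.7); print(telemetry.state()['torque'])
a=cv2.resize(S.img[170:290,210:430],None,fx=3.5,fy=3.5)
cv2.imwrite("pics/w2.png",a[:,:,::-1])
E
```

```text
time_s: 9.5
ee_pos: [446.9, 143.5, 85.8]
ee_rot: [180.0, 0.2, -172.3]
force: [5.0, 0.6, 2.2]
gripper_width: 59.8
time_s: 9.75
ee_pos: [446.8, 143.5, 83.8]
ee_rot: [180.0, 0.2, -172.3]
force: [5.0, 0.4, 1.9]
gripper_width: 60.2
t 9.85 pos [446.6 143.5  83.7] rot [ 180.     0.2 -172.3] F [ 5.1 -0.2  2.9] w 60.1
tool cm [-1.78  0.05 -0.02] yaw units -0.00
[ 0.00188511 -0.17122509  0.01718907]
```

View pics/w2.png

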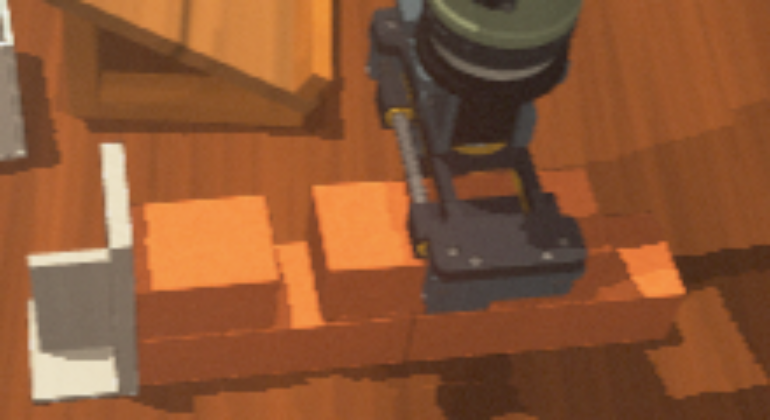

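The paver is nearly flat with a gap to the half block (crop (300,285)), and its sides are flush. I'll lower on until the force steps up.

```bash
python3 -m inch '[{"x":0,"y":0,"z":0.1,"yaw":0,"gripper":-1},{"x":0,"y":0,"z":0,"yaw":0,"gripper":-1},{"x":0,"y":0,"z":0,"yaw":0,"gripper":-1}]'
python3 -m inch '[{"x":0,"y":0,"z":0.1,"yaw":0,"gripper":-1},{"x":0,"y":0,"z":0,"yaw":0,"gripper":-1},{"x":0,"y":0,"z":0,"yaw":0,"gripper":-1}]'
python3 -c "
from h import *; print(telemetry.state()['torque'])"
python3 -m inch '[{"x":0,"y":0,"z":0.1,"yaw":0,"gripper":-1},{"x":0,"y":0,"z":0,"yaw":0,"gripper":-1},{"x":0,"y":0,"z":0,"yaw":0,"gripper":-1}]'
python3 -c "
from h import *; print(telemetry.state()['torque'])"
```

```text
time_s: 10.1
ee_pos: [446.4, 143.5, 82.7]
ee_rot: [180.0, 0.1, -172.3]
force: [5.2, 0.1, 2.8]
gripper_width: 59.7
time_s: 10.35
ee_pos: [446.1, 143.4, 81.6]
ee_rot: [180.0, 0.1, -172.3]
force: [4.7, 1.8, 3.4]
gripper_width: 59.7
[ 0.03342986 -0.22559035  0.03174498]
time_s: 10.6
ee_pos: [446.1, 143.4, 81.5]
ee_rot: [180.0, 0.1, -172.3]
force: [3.1, 1.2, 10.0]
gripper_width: 59.7
[-0.15602568  0.04431041 -0.04850591]
```

Flat: Fz stepped up at TCP z 81.5. I'll ease the press slightly and push towards the half block.

```bash
python3 -m inch '[{"x":0,"y":0,"z":-0.1,"yaw":0,"gripper":-1},{"x":-0.3,"y":0,"z":0,"yaw":0,"gripper":-1},{"x":-0.3,"y":0,"z":0,"yaw":0,"gripper":-1},{"x":-0.3,"y":0,"z":0,"yaw":0,"gripper":-1},{"x":-0.2,"y":0,"z":0,"yaw":0,"gripper":-1},{"x":0,"y":0,"z":0,"yaw":0,"gripper":-1}]'
python3 -m inch '[{"x":-0.15,"y":0,"z":0,"yaw":0,"gripper":-1},{"x":-0.15,"y":0,"z":0,"yaw":0,"gripper":-1},{"x":0,"y":0,"z":0,"yaw":0,"gripper":-1}]'
python3 -m inch '[{"x":-0.15,"y":0,"z":0,"yaw":0,"gripper":-1},{"x":0,"y":0,"z":0,"yaw":0,"gripper":-1}]'
python3 -m inch '[{"x":-0.15,"y":0,"z":0,"yaw":0,"gripper":-1},{"x":0,"y":0,"z":0,"yaw":0,"gripper":-1}]'
```

```text
time_s: 11.1
ee_pos: [450.3, 143.5, 81.3]
ee_rot: [-180.0, -0.7, -172.3]
force: [-11.0, -0.7, 17.0]
gripper_width: 60.3
time_s: 11.35
ee_pos: [453.0, 143.9, 81.3]
ee_rot: [-180.0, -0.8, -172.3]
force: [-11.6, -1.5, 17.4]
gripper_width: 60.2
time_s: 11.52
ee_pos: [454.3, 144.0, 81.3]
ee_rot: [-180.0, -0.8, -172.3]
force: [-11.4, -1.9, 17.6]
gripper_width: 60.0
time_s: 11.68
ee_pos: [455.8, 144.2, 81.3]
ee_rot: [-180.0, -0.8, -172.3]
force: [-11.7, -1.8, 17.6]
gripper_width: 59.6
```

```bash
python3 -m inch '[{"x":-0.15,"y":0,"z":-0.1,"yaw":0,"gripper":-1},{"x":-0.15,"y":0,"z":0,"yaw":0,"gripper":-1},{"x":-0.15,"y":0,"z":0,"yaw":0,"gripper":-1},{"x":0,"y":0,"z":0,"yaw":0,"gripper":-1}]'
python3 -m inch '[{"x":-0.15,"y":0,"z":0,"yaw":0,"gripper":-1},{"x":0,"y":0,"z":0,"yaw":0,"gripper":-1}]'
python3 -m inch '[{"x":-0.15,"y":0,"z":0,"yaw":0,"gripper":-1},{"x":0,"y":0,"z":0,"yaw":0,"gripper":-1}]'
python3 -m inch '[{"x":-0.15,"y":0,"z":0,"yaw":0,"gripper":-1},{"x":0,"y":0,"z":0,"yaw":0,"gripper":-1}]'
```

```text
time_s: 12.02
ee_pos: [462.0, 145.0, 81.3]
ee_rot: [-180.0, -0.6, -172.3]
force: [-5.2, -1.1, 6.2]
gripper_width: 59.5
time_s: 12.18
ee_pos: [463.4, 145.2, 81.3]
ee_rot: [-180.0, -0.6, -172.3]
force: [-5.5, 0.6, 7.0]
gripper_width: 59.7
time_s: 12.35
ee_pos: [464.9, 145.4, 81.3]
ee_rot: [-180.0, -0.6, -172.3]
force: [-5.9, -0.9, 7.1]
gripper_width: 59.5
time_s: 12.52
ee_pos: [466.4, 145.7, 81.3]
ee_rot: [-180.0, -0.6, -172.3]
force: [-5.3, -0.5, 7.2]
gripper_width: 59.9
```

```bash
python3 -m inch '[{"x":-0.15,"y":0,"z":0,"yaw":0,"gripper":-1},{"x":0,"y":0,"z":0,"yaw":0,"gripper":-1}]'
python3 -m inch '[{"x":-0.15,"y":0,"z":0,"yaw":0,"gripper":-1},{"x":0,"y":0,"z":0,"yaw":0,"gripper":-1}]'
python3 -m inch '[{"x":-0.15,"y":0,"z":0,"yaw":0,"gripper":-1},{"x":0,"y":0,"z":0,"yaw":0,"gripper":-1}]'
python3 -m inch '[{"x":-0.15,"y":0,"z":0,"yaw":0,"gripper":-1},{"x":0,"y":0,"z":0,"yaw":0,"gripper":-1}]'
```

```text
time_s: 12.68
ee_pos: [467.9, 145.8, 81.3]
ee_rot: [-180.0, -0.6, -172.3]
force: [-6.5, -0.5, 6.4]
gripper_width: 59.7
time_s: 12.85
ee_pos: [469.4, 146.0, 81.3]
ee_rot: [-180.0, -0.6, -172.3]
force: [-6.1, -1.3, 7.7]
gripper_width: 59.9
time_s: 13.02
ee_pos: [470.9, 146.3, 81.3]
ee_rot: [-180.0, -0.6, -172.3]
force: [-5.5, -1.0, 6.4]
gripper_width: 59.8
time_s: 13.18
ee_pos: [472.4, 146.5, 81.3]
ee_rot: [-180.0, -0.6, -172.3]
force: [-5.8, -1.1, 6.5]
gripper_width: 59.6
```

```bash
python3 -m inch '[{"x":-0.15,"y":0,"z":0,"yaw":0,"gripper":-1},{"x":0,"y":0,"z":0,"yaw":0,"gripper":-1}]'
python3 -m inch '[{"x":-0.15,"y":0,"z":0,"yaw":0,"gripper":-1},{"x":0,"y":0,"z":0,"yaw":0,"gripper":-1}]'
python3 - <<'E'
from h import *
S=V("side")
cv2.imwrite("pics/w3.png",cv2.resize(S.img[200:290,220:360],None,fx=4,fy=4)[:,:,::-1])
E
```

```text
time_s: 13.35
ee_pos: [473.1, 146.5, 81.3]
ee_rot: [-180.0, -0.7, -172.3]
force: [-8.9, -2.2, 8.6]
gripper_width: 59.8
time_s: 13.52
ee_pos: [473.1, 146.5, 81.3]
ee_rot: [-180.0, -0.9, -172.3]
force: [-12.5, -0.8, 11.4]
gripper_width: 59.7
```

View pics/w3.png

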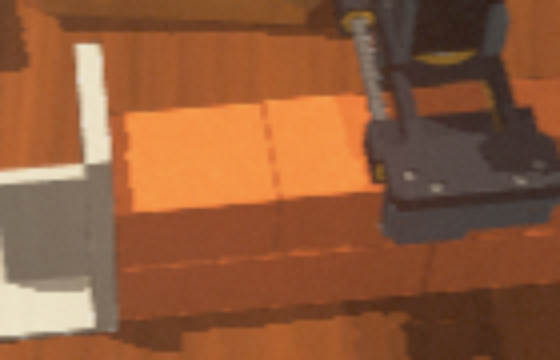

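The joint is closed (crop (272,170)). TCP x stopped at 473.1 while the force rose by about 7 N. I'll press a bit more, relax, then release and rise.

```bash
python3 -m inch '[{"x":-0.15,"y":0,"z":0,"yaw":0,"gripper":-1},{"x":0,"y":0,"z":0,"yaw":0,"gripper":-1},{"x":0,"y":0,"z":0,"yaw":0,"gripper":-1}]'
python3 -m inch '[{"x":0.4,"y":0,"z":0,"yaw":0,"gripper":-1},{"x":0,"y":0,"z":0,"yaw":0,"gripper":-0.2},{"x":0,"y":0,"z":0,"yaw":0,"gripper":1},{"x":0,"y":0,"z":0,"yaw":0,"gripper":1},{"x":0,"y":0,"z":0,"yaw":0,"gripper":1},{"x":0,"y":0,"z":0,"yaw":0,"gripper":1}]'
python3 -m inch '[{"x":0,"y":0,"z":-0.5,"yaw":0,"gripper":1},{"x":0,"y":0,"z":-2,"yaw":0,"gripper":1},{"x":0,"y":0,"z":-3,"yaw":0,"gripper":1},{"x":0,"y":0,"z":-3,"yaw":0,"gripper":1},{"x":0,"y":0,"z":-3,"yaw":0,"gripper":1},{"x":0,"y":0,"z":-3,"yaw":0,"gripper":1},{"x":0,"y":0,"z":0,"yaw":0.9,"gripper":1},{"x":0,"y":0,"z":0,"yaw":0.9,"gripper":1},{"x":0,"y":0,"z":0,"yaw":0,"gripper":1}]'
python3 - <<'E'
from h import *
go([584,-175,236],178.7)
E
```

```text
time_s: 13.82
ee_pos: [473.2, 146.5, 81.2]
ee_rot: [-180.0, -1.1, -172.3]
force: [-16.2, -1.8, 14.5]
gripper_width: 59.8
time_s: 14.32
ee_pos: [478.3, 147.5, 82.4]
ee_rot: [180.0, 0.1, -172.3]
force: [-0.5, -0.8, 1.3]
gripper_width: 83.4
time_s: 15.07
ee_pos: [477.9, 147.4, 228.5]
ee_rot: [180.0, 0.1, 178.6]
force: [-1.1, -0.1, 0.5]
gripper_width: 91.3
t 15.07 pos [477.9 147.4 228.5] rot [1.800e+02 1.000e-01 1.786e+02] F [-1.1 -0.1  0.5] w 91.3
tool cm [-11.38 -31.98  -0.74] yaw units -0.01
```

```bash
python3 -m inch '[{"x":-0.6,"y":-1.5,"z":0,"yaw":0,"gripper":1},{"x":-1.14,"y":-3.2,"z":0,"yaw":0,"gripper":1},{"x":-1.2,"y":-3.4,"z":0,"yaw":0,"gripper":1},{"x":-1.2,"y":-3.4,"z":0,"yaw":0,"gripper":1},{"x":-1.2,"y":-3.4,"z":0,"yaw":0,"gripper":1},{"x":-1.2,"y":-3.4,"z":0,"yaw":0,"gripper":1},{"x":-1.2,"y":-3.4,"z":0,"yaw":0,"gripper":1},{"x":-1.2,"y":-3.4,"z":0,"yaw":0,"gripper":1},{"x":-1.2,"y":-3.4,"z":0,"yaw":0,"gripper":1},{"x":-1.24,"y":-3.48,"z":0,"yaw":0,"gripper":1},{"x":0,"y":0,"z":0,"yaw":0,"gripper":1},{"x":0,"y":0,"z":0,"yaw":0,"gripper":1}]'
python3 - <<'E'
from h import *
go([584,-175,110.5],178.7)
S,T=V("side"),V("top")
for n,v,th in(("S",S,236),("T",T,235)):
    for q in faces(v.img,th):
        if (q[:,1].mean()>200 if n=="S" else q[:,0].mean()<230): print(n,q.round(1).tolist(),[v.at(p,100).round(1)[:2].tolist() for p in q])
E
```

```text
time_s: 16.07
ee_pos: [584.1, -176.6, 226.5]
ee_rot: [180.0, -0.1, 178.6]
force: [-0.3, 0.0, 0.0]
gripper_width: 91.0
t 16.07 pos [ 584.1 -176.6  226.5] rot [ 1.800e+02 -1.000e-01  1.786e+02] F [-0.3  0.   0. ] w 91.0
tool cm [ 0.    0.15 11.6 ] yaw units -0.01
S [[288.9, 249.4], [252.9, 252.6], [251.1, 228.1], [284.6, 225.4]] [[545.7, 187.4], [613.8, 197.3], [620.0, 139.6], [553.7, 130.4]]
S [[407.1, 259.1], [289.6, 247.9], [286.1, 224.9], [391.1, 216.4]] [[325.5, 201.3], [544.3, 183.9], [550.7, 129.1], [338.7, 100.0]]
T [[207.9, 313.9], [183.1, 314.9], [183.1, 283.9], [207.9, 283.4]] [[318.7, 92.3], [311.1, 145.3], [376.0, 154.4], [382.8, 100.6]]
T [[205.6, 177.9], [205.6, 278.1], [179.1, 278.6], [179.1, 177.9]] [[618.1, 136.1], [393.5, 106.9], [386.3, 164.7], [611.7, 196.7]]
```

The second-course paver measures in line (7.74°) and flush, with its top merged with the half block's. I'll grasp the other paver now.

```bash
python3 -m inch '[{"x":0,"y":0.15,"z":2.5,"yaw":0,"gripper":1},{"x":0,"y":0,"z":2.5,"yaw":0,"gripper":1},{"x":0,"y":0,"z":2,"yaw":0,"gripper":1},{"x":0,"y":0,"z":2,"yaw":0,"gripper":1},{"x":0,"y":0,"z":1.3,"yaw":0,"gripper":1},{"x":0,"y":0,"z":0.8,"yaw":0,"gripper":1},{"x":0,"y":0,"z":0.5,"yaw":0,"gripper":1},{"x":0,"y":0,"z":0,"yaw":0,"gripper":1}]'
python3 -m inch '[{"x":0,"y":0,"z":0,"yaw":0,"gripper":-1},{"x":0,"y":0,"z":0,"yaw":0,"gripper":-1},{"x":0,"y":0,"z":0,"yaw":0,"gripper":-1},{"x":0,"y":0,"z":0,"yaw":0,"gripper":-1},{"x":0,"y":0,"z":0,"yaw":0,"gripper":-1},{"x":0,"y":0,"z":0,"yaw":0,"gripper":-1},{"x":0,"y":0,"z":0,"yaw":0,"gripper":-1},{"x":0,"y":0,"z":0,"yaw":0,"gripper":-1}]' 35
```

```text
time_s: 16.83
ee_pos: [583.7, -172.4, 110.9]
ee_rot: [180.0, -0.1, 178.8]
force: [0.0, 0.1, 0.0]
gripper_width: 91.4
time_s: 17.5
ee_pos: [584.6, -174.4, 112.1]
ee_rot: [-179.9, 0.1, 178.7]
force: [0.1, -4.3, 3.6]
gripper_width: 59.5
```

```bash
python3 -m inch '[{"x":0,"y":0,"z":-0.3,"yaw":0,"gripper":-1},{"x":0,"y":0,"z":-0.7,"yaw":0,"gripper":-1},{"x":0,"y":0,"z":-1,"yaw":0,"gripper":-1},{"x":0,"y":0,"z":-1.5,"yaw":0,"gripper":-1},{"x":0,"y":0,"z":-2,"yaw":0,"gripper":-1},{"x":0,"y":0,"z":-2.5,"yaw":0,"gripper":-1},{"x":0,"y":0,"z":-2.5,"yaw":0,"gripper":-1},{"x":0,"y":0,"z":-2.5,"yaw":-0.6,"gripper":-1},{"x":0,"y":0,"z":-2,"yaw":-0.6,"gripper":-1},{"x":0,"y":0,"z":-1,"yaw":-0.6,"gripper":-1},{"x":0,"y":0,"z":0,"yaw":0,"gripper":-1},{"x":0,"y":0,"z":0,"yaw":0,"gripper":-1}]'
python3 - <<'E'
from h import *
go(wall(-92,0,200),187.7)
E
```

```text
time_s: 18.5
ee_pos: [583.5, -172.9, 271.1]
ee_rot: [179.9, -0.1, -172.4]
force: [-0.5, -0.2, -9.3]
gripper_width: 59.7
t 18.50 pos [ 583.5 -172.9  271.1] rot [ 1.799e+02 -1.000e-01 -1.724e+02] F [-0.5 -0.2 -9.3] w 59.7
tool cm [ 4.78 33.23  7.16] yaw units -0.01
```

```bash
python3 -m inch '[{"x":0.15,"y":1.3,"z":0,"yaw":0,"gripper":-1},{"x":0.3,"y":2.6,"z":0,"yaw":0,"gripper":-1},{"x":0.3,"y":3.3,"z":0,"yaw":0,"gripper":-1},{"x":0.3,"y":3.5,"z":0,"yaw":0,"gripper":-1},{"x":0.3,"y":3.5,"z":0,"yaw":0,"gripper":-1},{"x":0.3,"y":3.5,"z":0,"yaw":0,"gripper":-1},{"x":0.3,"y":3.5,"z":0,"yaw":0,"gripper":-1},{"x":0.3,"y":3.5,"z":0,"yaw":0,"gripper":-1},{"x":0.3,"y":3.5,"z":0,"yaw":0,"gripper":-1},{"x":0.3,"y":2.8,"z":0,"yaw":0,"gripper":-1},{"x":0.33,"y":2.2,"z":0,"yaw":0,"gripper":-1},{"x":0,"y":0,"z":0,"yaw":0,"gripper":-1}]'
python3 -m inch '[{"x":0,"y":0,"z":1.5,"yaw":0,"gripper":-1},{"x":0,"y":0,"z":2,"yaw":0,"gripper":-1},{"x":0,"y":0,"z":2,"yaw":0,"gripper":-1},{"x":0,"y":0,"z":1.5,"yaw":0,"gripper":-1},{"x":0,"y":0,"z":0,"yaw":0,"gripper":-1},{"x":0,"y":0,"z":0,"yaw":0,"gripper":-1}]'
python3 - <<'E'
from h import *
go(wall(-76,0,180),187.7)
S,T=V("side"),V("top")
a=cv2.resize(S.img[100:290,210:430],None,fx=2,fy=2); b=cv2.resize(T.img[150:315,130:300],None,fx=2.1,fy=2.1)
b=cv2.copyMakeBorder(b,0,a.shape[0]-b.shape[0],0,0,cv2.BORDER_CONSTANT)
cv2.imwrite("pics/w4.png",np.hstack([a,b])[:,:,::-1])
E
```

```text
time_s: 19.5
ee_pos: [505.0, 155.8, 269.7]
ee_rot: [179.8, -0.3, -172.1]
force: [0.5, 0.1, -8.8]
gripper_width: 60.0
time_s: 20.0
ee_pos: [506.6, 151.1, 200.0]
ee_rot: [-180.0, -0.3, -172.3]
force: [0.1, 0.5, -8.1]
gripper_width: 60.0
t 20.00 pos [506.6 151.1 200. ] rot [-180.    -0.3 -172.3] F [ 0.1  0.5 -8.1] w 60.0
tool cm [-0.13  0.11  2.  ] yaw units -0.00
```

View pics/w4.png

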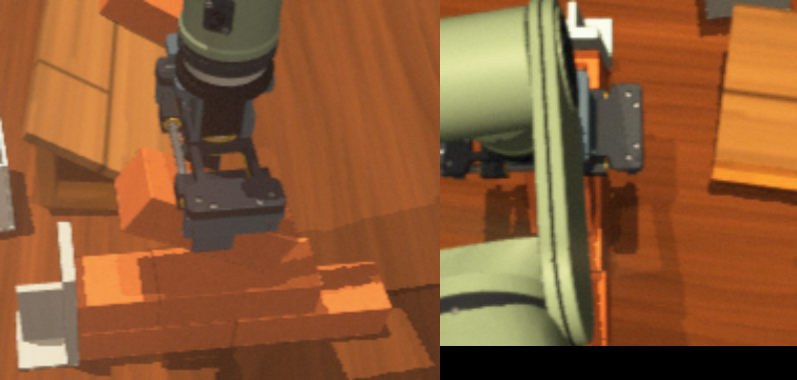

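Tilted over the third course, high end at the post side, second course undisturbed. I'll lower it to contact, expected near TCP z 171.

```bash
python3 -m inch '[{"x":0,"y":0.05,"z":1,"yaw":0,"gripper":-1},{"x":0,"y":0,"z":0.8,"yaw":0,"gripper":-1},{"x":0,"y":0,"z":0.4,"yaw":0,"gripper":-1},{"x":0,"y":0,"z":0.3,"yaw":0,"gripper":-1},{"x":0,"y":0,"z":0,"yaw":0,"gripper":-1}]'
python3 -m inch '[{"x":0,"y":0,"z":0.2,"yaw":0,"gripper":-1},{"x":0,"y":0,"z":0.2,"yaw":0,"gripper":-1},{"x":0,"y":0,"z":0,"yaw":0,"gripper":-1}]'
python3 -m inch '[{"x":-0.1,"y":0,"z":0.2,"yaw":0,"gripper":-1},{"x":-0.17,"y":0,"z":0.2,"yaw":0,"gripper":-1},{"x":0,"y":0,"z":0,"yaw":0,"gripper":-1}]'
```

```text
time_s: 20.52
ee_pos: [507.5, 151.7, 175.5]
ee_rot: [-180.0, -0.1, -172.3]
force: [0.5, -0.4, -8.8]
gripper_width: 60.0
time_s: 20.77
ee_pos: [507.9, 151.8, 172.2]
ee_rot: [180.0, -0.0, -172.3]
force: [-0.6, 0.9, -8.5]
gripper_width: 60.1
time_s: 21.02
ee_pos: [511.2, 152.2, 169.4]
ee_rot: [180.0, 0.1, -172.3]
force: [-1.0, -0.7, 0.3]
gripper_width: 59.9
```

```bash
python3 -m inch '[{"x":-0.23,"y":0,"z":0.2,"yaw":0,"gripper":-1},{"x":-0.23,"y":0,"z":0.2,"yaw":0,"gripper":-1},{"x":0,"y":0,"z":0,"yaw":0,"gripper":-1}]'
python3 -m inch '[{"x":-0.21,"y":0,"z":0.2,"yaw":0,"gripper":-1},{"x":-0.21,"y":0,"z":0.2,"yaw":0,"gripper":-1},{"x":0,"y":0,"z":0,"yaw":0,"gripper":-1}]'
python3 -m inch '[{"x":-0.2,"y":0,"z":0.2,"yaw":0,"gripper":-1},{"x":-0.2,"y":0,"z":0.2,"yaw":0,"gripper":-1},{"x":0,"y":0,"z":0,"yaw":0,"gripper":-1}]'
python3 -m inch '[{"x":-0.18,"y":0,"z":0.2,"yaw":0,"gripper":-1},{"x":-0.18,"y":0,"z":0.2,"yaw":0,"gripper":-1},{"x":0,"y":0,"z":0,"yaw":0,"gripper":-1}]'
```

```text
time_s: 21.27
ee_pos: [516.5, 152.9, 164.8]
ee_rot: [180.0, 0.1, -172.3]
force: [0.8, -0.9, 0.6]
gripper_width: 59.8
time_s: 21.52
ee_pos: [520.7, 153.5, 160.4]
ee_rot: [180.0, 0.1, -172.3]
force: [2.6, -0.7, 1.1]
gripper_width: 59.8
time_s: 21.77
ee_pos: [524.2, 154.0, 156.2]
ee_rot: [180.0, 0.1, -172.3]
force: [1.9, -0.2, 0.2]
gripper_width: 59.7
time_s: 22.02
ee_pos: [527.4, 154.4, 152.0]
ee_rot: [180.0, 0.0, -172.3]
force: [3.2, -1.2, 0.4]
gripper_width: 59.9
```

```bash
python3 -m inch '[{"x":-0.16,"y":0,"z":0.2,"yaw":0,"gripper":-1},{"x":-0.16,"y":0,"z":0.2,"yaw":0,"gripper":-1},{"x":0,"y":0,"z":0,"yaw":0,"gripper":-1}]'
python3 -m inch '[{"x":-0.13,"y":0,"z":0.2,"yaw":0,"gripper":-1},{"x":-0.13,"y":0,"z":0.2,"yaw":0,"gripper":-1},{"x":0,"y":0,"z":0,"yaw":0,"gripper":-1}]'
python3 -m inch '[{"x":-0.12,"y":0,"z":0.2,"yaw":0,"gripper":-1},{"x":-0.12,"y":0,"z":0.2,"yaw":0,"gripper":-1},{"x":0,"y":0,"z":0,"yaw":0,"gripper":-1}]'
python3 -m inch '[{"x":-0.1,"y":0,"z":0.2,"yaw":0,"gripper":-1},{"x":-0.1,"y":0,"z":0.2,"yaw":0,"gripper":-1},{"x":0,"y":0,"z":0,"yaw":0,"gripper":-1}]'
```

```text
time_s: 22.27
ee_pos: [530.2, 154.8, 147.9]
ee_rot: [180.0, -0.0, -172.3]
force: [2.2, -1.3, -1.2]
gripper_width: 59.9
time_s: 22.52
ee_pos: [532.6, 155.1, 143.8]
ee_rot: [-180.0, -0.0, -172.3]
force: [2.1, -0.1, -1.9]
gripper_width: 59.9
time_s: 22.77
ee_pos: [534.9, 155.4, 139.8]
ee_rot: [180.0, -0.1, -172.3]
force: [1.2, -0.4, -2.6]
gripper_width: 60.3
time_s: 23.02
ee_pos: [536.9, 155.7, 135.8]
ee_rot: [-180.0, -0.0, -172.3]
force: [1.0, 0.3, -3.0]
gripper_width: 60.0
```

```bash
python3 -m inch '[{"x":-0.05,"y":0,"z":0.1,"yaw":0,"gripper":-1},{"x":-0.05,"y":0,"z":0.1,"yaw":0,"gripper":-1},{"x":0,"y":0,"z":0,"yaw":0,"gripper":-1}]'
python3 -m inch '[{"x":0,"y":0,"z":0.1,"yaw":0,"gripper":-1},{"x":0,"y":0,"z":0,"yaw":0,"gripper":-1},{"x":0,"y":0,"z":0,"yaw":0,"gripper":-1}]'
python3 -m inch '[{"x":0,"y":0,"z":0.1,"yaw":0,"gripper":-1},{"x":0,"y":0,"z":0,"yaw":0,"gripper":-1},{"x":0,"y":0,"z":0,"yaw":0,"gripper":-1}]'
```

```text
time_s: 23.27
ee_pos: [537.7, 155.8, 134.1]
ee_rot: [180.0, -0.0, -172.3]
force: [-0.2, -1.6, -0.8]
gripper_width: 60.1
time_s: 23.52
ee_pos: [538.1, 155.9, 133.4]
ee_rot: [180.0, 0.0, -172.3]
force: [0.3, -1.3, -1.1]
gripper_width: 59.7
time_s: 23.77
ee_pos: [538.4, 155.9, 132.5]
ee_rot: [180.0, 0.1, -172.3]
force: [2.3, -1.0, -0.1]
gripper_width: 60.0
```

```bash
python3 -m inch '[{"x":0,"y":0,"z":0.1,"yaw":0,"gripper":-1},{"x":0,"y":0,"z":0,"yaw":0,"gripper":-1},{"x":0,"y":0,"z":0,"yaw":0,"gripper":-1}]'
python3 -m inch '[{"x":0,"y":0,"z":0.1,"yaw":0,"gripper":-1},{"x":0,"y":0,"z":0,"yaw":0,"gripper":-1},{"x":0,"y":0,"z":0,"yaw":0,"gripper":-1}]'
python3 - <<'E'
from h import *
S=V("side")
cv2.imwrite("pics/w5.png",cv2.resize(S.img[180:290,210:400],None,fx=4,fy=4)[:,:,::-1])
E
```

```text
time_s: 24.02
ee_pos: [538.7, 156.0, 131.8]
ee_rot: [180.0, 0.1, -172.3]
force: [2.2, -1.8, 1.2]
gripper_width: 59.9
time_s: 24.27
ee_pos: [538.7, 156.0, 131.8]
ee_rot: [180.0, 0.1, -172.3]
force: [0.4, -1.4, 7.8]
gripper_width: 59.8
```

View pics/w5.png

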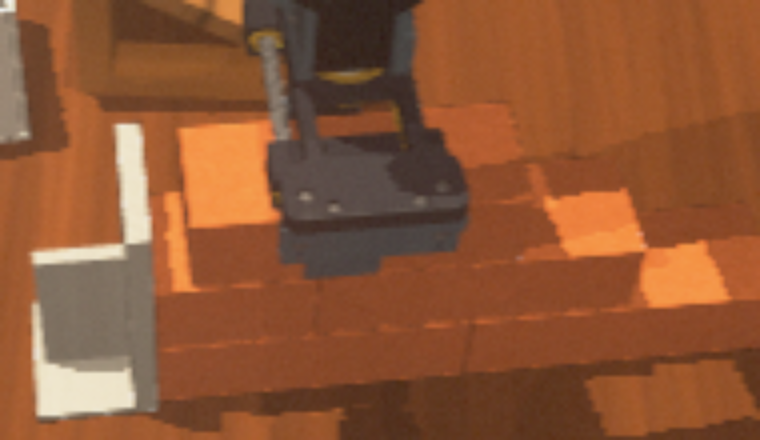

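Flat at z 131.8 with a small gap to the post (crop (175,240)); the second-course joint (318,300) is still closed. I'll push to the post.

```bash
python3 -m inch '[{"x":0,"y":0,"z":-0.2,"yaw":0,"gripper":-1},{"x":-0.2,"y":0,"z":0,"yaw":0,"gripper":-1},{"x":-0.2,"y":0,"z":0,"yaw":0,"gripper":-1},{"x":-0.2,"y":0,"z":0,"yaw":0,"gripper":-1},{"x":-0.2,"y":0,"z":0,"yaw":0,"gripper":-1},{"x":0,"y":0,"z":0,"yaw":0,"gripper":-1}]'
python3 -m inch '[{"x":-0.15,"y":0,"z":0,"yaw":0,"gripper":-1},{"x":-0.15,"y":0,"z":0,"yaw":0,"gripper":-1},{"x":0,"y":0,"z":0,"yaw":0,"gripper":-1}]'
python3 -m inch '[{"x":-0.15,"y":0,"z":0,"yaw":0,"gripper":-1},{"x":-0.15,"y":0,"z":0,"yaw":0,"gripper":-1},{"x":0,"y":0,"z":0,"yaw":0,"gripper":-1}]'
python3 -m inch '[{"x":-0.15,"y":0,"z":0,"yaw":0,"gripper":-1},{"x":0,"y":0,"z":0,"yaw":0,"gripper":-1}]'
```

```text
time_s: 24.82
ee_pos: [546.0, 157.1, 131.8]
ee_rot: [180.0, -0.1, -172.3]
force: [-0.7, -0.7, -4.3]
gripper_width: 60.1
time_s: 25.07
ee_pos: [549.1, 157.3, 131.9]
ee_rot: [180.0, -0.0, -172.3]
force: [-0.3, 0.2, -7.1]
gripper_width: 60.2
time_s: 25.32
ee_pos: [552.6, 157.8, 132.1]
ee_rot: [180.0, 0.1, -172.3]
force: [-0.3, -0.5, -8.5]
gripper_width: 60.2
time_s: 25.48
ee_pos: [553.8, 158.0, 132.3]
ee_rot: [180.0, 0.0, -172.3]
force: [0.1, 0.1, -7.9]
gripper_width: 59.7
```

```bash
python3 -m inch '[{"x":-0.1,"y":0,"z":0.08,"yaw":0,"gripper":-1},{"x":0,"y":0,"z":0,"yaw":0,"gripper":-1}]'
python3 -m inch '[{"x":-0.15,"y":0,"z":0.05,"yaw":0,"gripper":-1},{"x":0,"y":0,"z":0,"yaw":0,"gripper":-1}]'
python3 -m inch '[{"x":-0.15,"y":0,"z":0,"yaw":0,"gripper":-1},{"x":0,"y":0,"z":0,"yaw":0,"gripper":-1}]'
python3 -m inch '[{"x":-0.15,"y":0,"z":0,"yaw":0,"gripper":-1},{"x":0,"y":0,"z":0,"yaw":0,"gripper":-1}]'
```

```text
time_s: 25.65
ee_pos: [554.2, 158.1, 131.9]
ee_rot: [180.0, -0.0, -172.3]
force: [-1.6, -0.6, -5.0]
gripper_width: 59.9
time_s: 25.82
ee_pos: [555.5, 158.3, 131.8]
ee_rot: [180.0, -0.0, -172.3]
force: [-3.5, -0.7, -0.6]
gripper_width: 60.1
time_s: 25.98
ee_pos: [556.3, 158.4, 131.8]
ee_rot: [180.0, -0.1, -172.3]
force: [-7.1, -0.8, 1.5]
gripper_width: 60.1
time_s: 26.15
ee_pos: [556.4, 158.4, 131.8]
ee_rot: [-180.0, -0.3, -172.3]
force: [-10.8, -1.0, 3.8]
gripper_width: 59.8
```

Contact at x 556.4, force rising. I'll press further, relax, release and retreat.

```bash
python3 -m inch '[{"x":-0.15,"y":0,"z":0,"yaw":0,"gripper":-1},{"x":-0.15,"y":0,"z":0,"yaw":0,"gripper":-1},{"x":0,"y":0,"z":0,"yaw":0,"gripper":-1},{"x":0,"y":0,"z":0,"yaw":0,"gripper":-1}]'
python3 -m inch '[{"x":0.4,"y":0,"z":0,"yaw":0,"gripper":-1},{"x":0,"y":0,"z":0,"yaw":0,"gripper":-0.2},{"x":0,"y":0,"z":0,"yaw":0,"gripper":1},{"x":0,"y":0,"z":0,"yaw":0,"gripper":1},{"x":0,"y":0,"z":0,"yaw":0,"gripper":1},{"x":0,"y":0,"z":0,"yaw":0,"gripper":1},{"x":0,"y":0,"z":0,"yaw":0,"gripper":1}]'
python3 -m inch '[{"x":0,"y":0,"z":-0.5,"yaw":0,"gripper":1},{"x":0,"y":0,"z":-2,"yaw":0,"gripper":1},{"x":0,"y":0,"z":-3,"yaw":0,"gripper":1},{"x":0,"y":0,"z":-3,"yaw":0,"gripper":1},{"x":0,"y":0,"z":-3,"yaw":0,"gripper":1},{"x":1,"y":-3,"z":-3,"yaw":0,"gripper":1},{"x":2,"y":-3.5,"z":0,"yaw":0,"gripper":1},{"x":2,"y":-3.5,"z":0,"yaw":0,"gripper":1},{"x":2,"y":-3.5,"z":0,"yaw":0,"gripper":1},{"x":2,"y":-3.5,"z":0,"yaw":0,"gripper":1},{"x":2,"y":-3.5,"z":0,"yaw":0,"gripper":1},{"x":0,"y":0,"z":0,"yaw":0,"gripper":1}]'
python3 - <<'E'
from h import *
S,T=V("side"),V("top")
for n,v,th in(("S",S,236),("T",T,235)):
    for q in faces(v.img,th):
        if (q[:,1].mean()>195 if n=="S" else q[:,0].mean()<230): print(n,q.round(1).tolist(),[v.at(p,150).round(1)[:2].tolist() for p in q])
print(wall(40,0,0),wall(-120,0,0))
a=cv2.resize(S.img[180:290,210:420],None,fx=2.2,fy=2.2); b=cv2.resize(T.img[140:330,150:310],None,fx=2,fy=2)
a=cv2.copyMakeBorder(a,0,b.shape[0]-a.shape[0],0,0,cv2.BORDER_CONSTANT)
cv2.imwrite("pics/w6.png",np.hstack([a,b])[:,:,::-1])
E
```

```text
time_s: 26.48
ee_pos: [556.6, 158.4, 131.7]
ee_rot: [-180.0, -0.6, -172.3]
force: [-16.8, -2.8, 8.8]
gripper_width: 59.5
time_s: 27.07
ee_pos: [558.6, 158.7, 131.4]
ee_rot: [180.0, 0.1, -172.3]
force: [-0.9, -0.2, -0.5]
gripper_width: 89.5
time_s: 28.07
ee_pos: [474.1, -63.3, 275.5]
ee_rot: [-179.8, -0.1, -172.6]
force: [0.3, 0.4, -0.2]
gripper_width: 91.1
S [[396.4, 231.4], [410.9, 267.9], [334.4, 244.1], [331.4, 207.6]] [[352.2, 175.2], [340.7, 252.0], [467.2, 207.5], [466.4, 123.0]]
S [[334.1, 230.1], [248.1, 237.1], [245.6, 212.4], [326.6, 206.1]] [[465.3, 176.4], [621.8, 197.7], [629.6, 140.4], [475.2, 119.6]]
T [[207.9, 314.1], [183.1, 314.9], [183.1, 283.9], [207.9, 283.4]] [[322.1, 87.3], [315.3, 137.6], [377.0, 146.3], [383.4, 95.1]]
T [[205.6, 278.1], [178.9, 278.6], [179.9, 247.1], [205.6, 246.4]] [[393.6, 101.2], [386.7, 156.6], [451.8, 163.7], [459.0, 109.7]]
T [[202.6, 239.9], [174.9, 240.4], [176.1, 168.9], [202.6, 168.4]] [[472.0, 117.8], [464.8, 176.3], [620.3, 195.9], [627.5, 138.2]]
[622.63932799 167.85944742   0.        ] [464.08201603 146.42165775   0.        ]
```

View pics/w6.png

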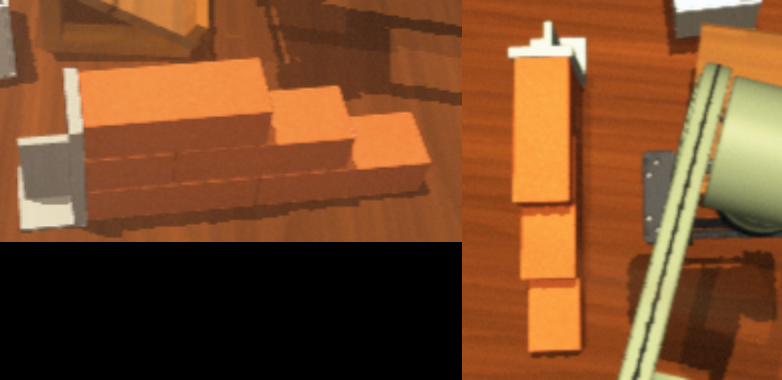

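```bash
python3 -c "
from workcell import env; print(env.job_done())"
```

```text
the job is handed in; nothing more can be done
None
```

Both full-length pavers are laid in running bond, and I handed the job in at about 28 s of the 70 s. The hand-in gives no verdict.

- **Method:** the tool can only point down, so I carried each paver at its 30° tilt, touched its low end on the bed and lowered it flat by letting it turn in the grip.
- **Pressing up:** I pushed the first paver against the half block and the second against the post, each until it stopped moving. The wrist force had risen by about 10 N or more over sliding at each end, against the 3 N needed.
- **Release:** I relaxed the push before opening the fingers, and nothing was dropped.
- **Last checks:**
  - Both views show the joints closed at the half block and at the post, with sides flush.
  - The second-course paver's free end sits on the same pixels as before the third was laid.
  - The third course measures about 7.3–7.5°, against 7.7° for the wall, and its axis is within about 1 mm of the wall's.
- **Small disagreements:**
  - The pixel estimate along the wall was about 3 mm off the nominal seat. That is within the calibration and edge-mask error, and the paver was pressed home against the post, so I trust the contact.
  - Wall heights came out about 1–2 mm low.
- **Not measured:** I did not measure the short paver and the tub again at the end. I never touched them on purpose, and I felt no contact.

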